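Set the clay pots on their saucers

ROBOT

A 6-joint arm with a two-finger parallel gripper is mounted at the origin on the work surface. World frame = base frame: x ahead of the robot, y to its left, z up, the work surface at z = 0. Lengths are in m, angles in rad, forces in N, time in s.
With the tool pointing down it reaches from about 0.2 to 0.875 m from the base axis. Payload 3.4 kg.
Tool frame: the origin (TCP) lies midway between the tips of the shut fingers; the grasp point (between the pads) lies 19 mm behind it; z points along the fingers, y is the line along which they close (so a half turn about z gives the same grasp; the last joint's range is limited). The gripper opens to 94 mm and grips with 3 to 60 N. Pads are 16 mm wide; open, the fingers measure 119 mm over their backs; the gripper's body (75 mm by 177 mm) begins 78 mm behind the grasp point.
Start: joints at [-1.434, 0.276, 1.505, -0, 1.361, -0.121], TCP at [0.147, -0.556, 0.205] pointing down, gripper open.
Joint ranges: [-2.89, 2.89], [-0.75, 2.08], [0.22, 2.7], [-1.18, 4.32], [0.11, 2.71], [-2.7, 2.7]. Speed limits (rad/s): [2.57, 2.57, 3.14, 3.14, 3.14, 3.14].

INTERFACE

Orientations are given as [roll, pitch, yaw] about the fixed x, y, z axes, in that order (R = Rz(yaw) Ry(pitch) Rx(roll)).
In Python, from cell import env gives the robot as it stands.
- The arm moves only by the tool drive_tool, never from a script. Its argument "rows" is a list of rows, each an object with "linear": the shift along the tool's x, y, z in cm, a list of three; "yaw": the turn about the tool's z in rad. In form: [{"linear": [dx, dy, dz], "yaw": yaw}, ...]. A call has 1 to 20 rows; each row is the pose to reach, as a shift and turn from the pose commanded when the call began, along the tool's axes at that moment; what a row does not reach only later rows make up. A row lasts 1/10 s, in which the tool goes at most 50 mm and 8.59 degrees, less where a joint would pass 70% of its speed; a pose out of reach is approached as far as the arm can. A call with a gripper value outside its range is refused whole. "gripper" is the finger opening in cm, from 0 to 9.4, set as the call begins (left out, the last holds). The fingers move at their own pace and stop on an object; "squeeze" is the grip in N (left out, the last holds). Time passes only in rows, so rows that repeat a pose let the fingers close. It gives the time, the measured TCP pose, the force, the opening and the grip force at its end, in the units of the state.
- env.get_state(): the state, without advancing time (a new reading comes with each control period).
- env.get_image(name): name is "side" or "top"; returns (picture, depth): 400x640x3 uint8, red, green, blue; 400x640 float32, m along the optical axis (not along the pixel's ray), 0 where there is no reading.
- env.camera_params(name): a dict with "camera_matrix" (3x3 intrinsics, pixels), "origin" and "attitude" of the camera in the world. Camera axes: x right, y up, looking along -z (the intrinsics and any distortion apply to the point x, -y, -z); pixel columns grow to the right and rows downward; lengths in m; the calibration is good to about 2 mm. A picture is of the moment at which its call begins. camera_params takes no time and is no camera call.
- env.sign_off(): hands the job in; it is judged then, once.
Trained networks look in the newest picture that a camera, given by its name, has taken for a name from the list of things; names that differ only in an ending like _2 or _b are one class to them, and where a whole thing is asked for, a point or a joint stands for the part that bears it (a point fixed in the world has none). Each returns a list of dicts, best first, with "conf" (0 to 1); they miss things now and then, are a little off and sometimes report something else, mostly with a low value. They report only what shows in the picture. A call takes as long as a camera call. They do not tell look-alikes from the thing itself.
- env.spot_in(name, camera): "box" ([left, top, width, height] as shares, 0 to 1, of the picture: columns of its width, rows of its height, round what is visible of it).
- env.regions_of(name, camera): "mask" (400x640 bool, what is visible of it) and "box" ([left, top, width, height] as shares, 0 to 1, of the picture: columns of its width, rows of its height, round what is visible of it).
- env.tip_of(name, camera): "at" ([column, row] as shares, 0 to 1, of the picture: columns of its width, rows of its height: a listed point, or the origin of a listed thing).
The state is a dict: "time": time; "joint_positions": joint angles; "joint_vel": joint speeds; "joint_efforts": joint torques, N m; "tool_pos": TCP position; "tool_rot": TCP orientation; "force": force on the tool from outside, world axes, zero at the start; "moment": the same for the moment, N m; "gripper_width": finger opening in m; "gripper_force": force on a finger pad.
Only numpy, scipy, OpenCV 4.12 (cv2) and the standard library are available. Lean on these libraries where they do the work, as an engineer would, in place of code of your own. Each camera call takes 0.05 s, during which the arm holds its last target. There are 200 camera calls.

TASK

On the florist's bench, set each of the four empty clay pots down gently, upright, in the middle of the clay saucer or tray of its own shape and size, flat on the saucer's floor, with the square and oblong pots in line with the sides of their trays. The slim tall pot is nested in the wide round pot: lift it straight out before you move the wide one. Leave the saucers and trays, the candle and the glass tumbler standing where they are.

Things in the scene. Friction and masses are not known exactly. Their poses are not given: they have to be found in the camera images.
- wide_pot: wide round clay pot, hollow and open on top, 58 mm tall; foot 52 mm across, thick vertical rim band 68 mm across over the top 20 mm; wall 4 mm, floor 5 mm. The slim pot stands in it at the start. Origin: centre of its underside, z up (round, so its yaw does not matter)
- slim_pot: slim tall round clay pot, 90 mm tall; foot 38 mm across, thick vertical rim band 48 mm across over the top 24 mm. At the start it stands upright and loose inside the wide pot on its 5 mm floor, so its top is 95 mm above the bench and sticks out 37 mm above the wide pot's rim. Origin: centre of its underside, z up (round, so its yaw does not matter)
- square_pot: square clay pot, 52 mm tall, open on top; foot 44 x 44 mm, rim band 56 x 56 mm over the top 20 mm. Origin: centre of its underside, z up, x and y square to its sides
- oblong_pot: oblong clay pot (small trough), 46 mm tall, open on top; rim band 90 mm along its x and 46 mm along its y over the top 18 mm; foot 80 x 36 mm. Origin: centre of its underside, z up
- wide_saucer: larger round clay saucer for the wide pot, loose: 82 mm across, rim 12 mm high and 5 mm thick, hollow 72 mm across, its floor 5 mm above the bench. Origin: centre of its underside, z up
- slim_saucer: smaller round clay saucer for the slim pot, loose: 62 mm across, rim 12 mm high and 5 mm thick, hollow 52 mm across, its floor 5 mm above the bench. Origin: centre of its underside, z up
- square_tray: square clay tray for the square pot, loose: 70 x 70 mm, rim 12 mm high and 5 mm thick, hollow 60 x 60 mm, its floor 5 mm above the bench. Origin: centre of its underside, z up, x and y square to its sides
- oblong_tray: oblong clay tray for the oblong pot, loose: 108 mm along its x, 64 mm along its y, rim 12 mm high and 5 mm thick, hollow 98 x 54 mm, its floor 5 mm above the bench. Origin: centre of its underside, z up
- candle: cream pillar candle, 60 mm across and 75 mm tall (with a 9 mm wick), standing among the pots; leave it alone. Origin: centre of its underside, z up
- tumbler: clear glass tumbler, 62 mm across at the mouth and 80 mm tall, standing empty among the pots; leave it alone. Origin: centre of its underside, z up
There are look-alikes about, which are no part of the job. What is shaped like the wide_pot but purple or yellow is not meant.

How it is judged:
By the outcome, as a careful person would: the job done as asked, in the order asked, and still so for the second after the job is handed in, with the robot touching nothing.
It also fails if it takes over 131 s, if anything falls off the work surface, if the arm or the gripper's body presses on something with over 40 N, if the wrist force passes 120 N, or if a joint passes its speed limit or range.

## Working session

There is one attempt and no reset: what is moved stays moved. The work goes in short steps, Python scripts to look and compute and a tool call to move; the robot and the scene stay as the last step left them, time stands still between calls to the robot, and variables do not carry over. Pictures are saved under pics/ and viewed, at most 14 in all, crops included, and the job is handed in when it is done.

Besides the shell and the picture viewer there is one more tool, called after ">>>" as name([rows], argument=value, ...), one row to a line, values as JSON. drive_tool: Moves the arm, as the interface text tells. Its arguments: {"type":"object","properties":{"rows":{"type":"array","items":{"type":"object","properties":{"linear":{"type":"array","items":{"type":"number"}},"yaw":{"type":"number"}}}},"gripper":{"type":"number"},"squeeze":{"type":"number"}},"required":["rows"]}

```bash
ls; mkdir -p pics; python3 - <<'E'
from cell import env
import cv2
for n in("top","side"):
    im,d=env.get_image(n); cv2.imwrite(f"pics/{n}0.png",im[:,:,::-1]); p=env.camera_params(n); print(n,p)
s=env.get_state(); print(s)
E
```

```text
pics
top {'camera_matrix': array([[461.68472158,   0.        , 318.35216019],
       [  0.        , 461.68472158, 204.04207779],
       [  0.        ,   0.        ,   1.        ]]), 'origin': array([0.34349185, 0.0145896 , 1.06575758]), 'attitude': array([ 0.12169068, -0.01162103, -1.56127391])}
side {'camera_matrix': array([[483.71792513,   0.        , 311.23612668],
       [  0.        , 483.71792513, 202.96757246],
       [  0.        ,   0.        ,   1.        ]]), 'origin': array([-0.15151262,  0.60349691,  0.67686487]), 'attitude': array([ 0.9466357 , -0.01873623, -2.34417405])}
{'time': 0.1, 'joint_positions': array([-1.43399173e+00,  2.76503896e-01,  1.50599375e+00, -5.67110614e-05,
        1.36071127e+00, -1.20981111e-01]), 'joint_vel': array([ 1.59510945e-03, -2.48506118e-03, -3.44380945e-03,  2.85808770e-04,
        1.30366693e-05,  9.59154537e-04]), 'joint_efforts': array([ 1.63926517e-03, -4.05454159e+01, -2.37780923e+01,  7.03068241e-02,
        2.99360685e-02, -4.83032375e-05]), 'tool_pos': array([ 0.14650405, -0.55549094,  0.20471223]), 'tool_rot': array([-3.13998151e+00, -1.40020964e-04,  2.57797463e-01]), 'force': array([0.19071109, 0.50930543, 0.93597256]), 'moment': array([-0.02431607, -0.00135837, -0.0107919 ]), 'gripper_force': 0.0, 'gripper_width': 0.09417697243118522}
```

View pics/top0.png

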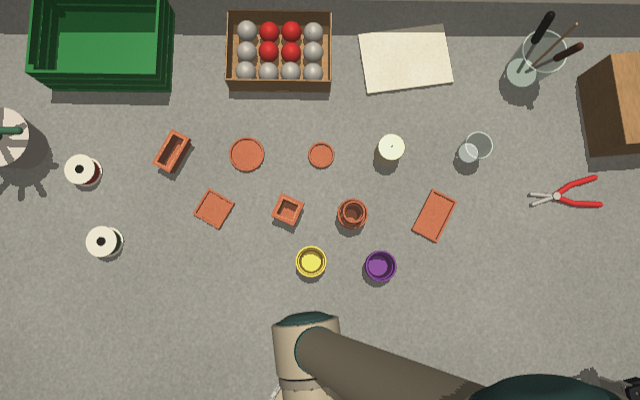

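View pics/side0.png

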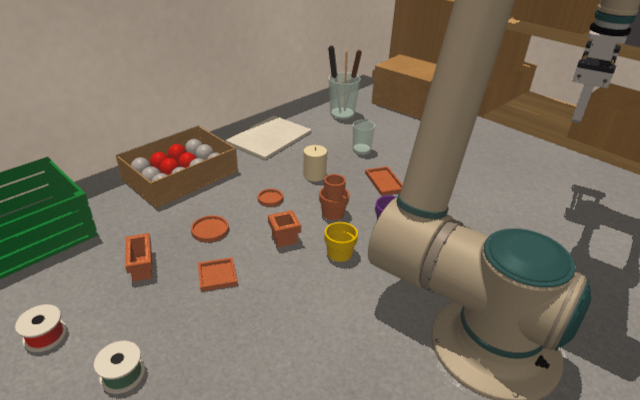

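The top view shows the oblong pot (172,152), square pot (288,210), slim pot in the wide pot (352,214), wide saucer (247,155), slim saucer (321,155), square tray (215,209) and oblong tray (434,216). The candle is at (391,147) and the tumbler at (475,150). The yellow (311,262) and purple (380,266) pots are look-alikes.

```bash
cat > h.py <<'E'
from cell import env
import numpy as np, cv2
from scipy.spatial.transform import Rotation as R
def rays(cam,uv):
    p=env.camera_params(cam); K=p["camera_matrix"]; uv=np.atleast_2d(uv).astype(float)
    c=np.c_[(uv[:,0]-K[0,2])/K[0,0],-(uv[:,1]-K[1,2])/K[1,1],-np.ones(len(uv))]
    return p["origin"],c@R.from_euler("xyz",p["attitude"]).as_matrix().T
def at_z(cam,uv,z):
    o,r=rays(cam,uv); return (o+r*((z-o[2])/r[:,2])[:,None])[:,:2]
def cloud(cam,d,m):
    v,u=np.nonzero(m&(d>0)); o,r=rays(cam,np.c_[u,v]); return o+r*d[v,u][:,None],np.c_[u,v]
def rim(name,ztop,cam="top",shrink=True,near=None,img=None):
    """top-rim contour -> rectangle/circle on plane ztop, from the network's mask and depth"""
    im,d=img or env.get_image(cam); out=[]
    for q in env.regions_of(name,cam)[:3]:
        P,uv=cloud(cam,d,q["mask"])
        k=np.abs(P[:,2]-ztop)<.006
        if k.sum()<20: out.append((round(q["conf"],2),"few",len(P),np.median(P,0).round(3) if len(P) else 0)); continue
        xy=at_z(cam,uv[k],ztop).astype(np.float32)
        (c,s,a)=cv2.minAreaRect(xy); (cc,r)=cv2.minEnclosingCircle(xy)
        out.append((round(q["conf"],2),"rect",np.round(c,4),np.round(s,4),round(a,1),"circ",np.round(cc,4),round(r,4),"z",round(float(np.median(P[k,2])),4)))
    return out
E
python3 - <<'E'
from h import *
img=env.get_image("top")
for n,z in dict(wide_pot=.058,slim_pot=.095,square_pot=.052,oblong_pot=.046,wide_saucer=.012,slim_saucer=.012,square_tray=.012,oblong_tray=.012,candle=.075,tumbler=.08).items():
    print(n)
    for o in rim(n,z,img=img): print("  ",*o)
E
```

```text
wide_pot
   0.77 rect [ 0.333  -0.1315] [0.066  0.0654] 26.6 circ [ 0.3328 -0.1319] 0.034 z 0.0576
   0.68 rect [0.3414 0.0199] [0.0642 0.064 ] 45.7 circ [0.3414 0.0199] 0.0336 z 0.0583
   0.54 rect [ 0.4433 -0.0699] [0.0665 0.0599] 70.8 circ [ 0.4464 -0.0708] 0.034 z 0.0575
slim_pot
   0.61 rect [ 0.4458 -0.0692] [0.0461 0.0452] 72.0 circ [ 0.4461 -0.0697] 0.0237 z 0.0946
square_pot
   0.73 rect [0.4547 0.0728] [0.0567 0.0559] 66.6 circ [0.4534 0.0729] 0.0377 z 0.052
oblong_pot
   0.62 rect [0.5852 0.3369] [0.0486 0.0898] 62.7 circ [0.5844 0.3339] 0.0479 z 0.0454
   0.62 rect [ 0.4426 -0.0665] [0.0635 0.0562] 61.0 circ [ 0.4455 -0.0691] 0.0327 z 0.0451
wide_saucer
   0.5 rect [ 0.5878 -0.0015] [0.06   0.0601] 45.1 circ [ 0.5878 -0.0015] 0.0314 z 0.01
slim_saucer
   0.75 rect [ 5.866e-01 -4.000e-04] [0.0594 0.0583] 0.7 circ [ 0.5874 -0.0019] 0.0311 z 0.0097
   0.53 rect [ 0.5972 -0.3462] [0.0492 0.0531] 44.1 circ [ 0.5969 -0.3463] 0.0278 z 0.0096
square_tray
   0.79 rect [0.4603 0.2436] [0.0712 0.069 ] 60.8 circ [0.46  0.243] 0.0471 z 0.0095
oblong_tray
   0.65 rect [ 0.4489 -0.2633] [0.065  0.1092] 62.4 circ [ 0.449  -0.2628] 0.0618 z 0.0088
candle
   0.77 rect [ 0.5929 -0.1544] [0.0573 0.0587] 89.6 circ [ 0.5925 -0.1536] 0.0302 z 0.0753
   0.6 few 378 [ 0.437 -0.06   0.049]
tumbler
   0.97 rect [ 0.5975 -0.3448] [0.0569 0.0628] 44.8 circ [ 0.5972 -0.3451] 0.0316 z 0.079
```

```bash
cat >> h.py <<'E'
from scipy.optimize import minimize
def fit(uvmask,z,size,guess,cam="top"):
    """fit a known rectangle (sx,sy) or circle (diameter,) lying at height z to a mask: x,y,yaw by soft overlap"""
    m=cv2.morphologyEx(uvmask.astype(np.uint8),cv2.MORPH_CLOSE,np.ones((3,3)))
    pts=cv2.findNonZero(m)[:,0]; h=np.zeros_like(m); cv2.fillConvexPoly(h,cv2.convexHull(pts),1)
    x0,y0=pts.min(0)-8; x1,y1=pts.max(0)+8
    gu,gv=np.meshgrid(np.arange(x0,x1),np.arange(y0,y1)); xy=at_z(cam,np.c_[gu.ravel(),gv.ravel()],z); t=h[gv,gu].ravel()
    px=.0022
    def f(p,full=False):
        q=xy-p[:2]
        if len(size)==1: sd=np.hypot(*q.T)-size[0]/2
        else:
            c,s=np.cos(p[2]),np.sin(p[2]); q=np.abs(np.c_[c*q[:,0]+s*q[:,1],-s*q[:,0]+c*q[:,1]])-np.array(size)/2; sd=q.max(1)
        return ((1/(1+np.exp(np.clip(sd/px*3,-40,40)))-t)**2).sum()
    best=min((minimize(f,[*guess[:2],guess[2]+da],method="Nelder-Mead",options=dict(initial_simplex=np.array([guess[2]*np.array([0,0,1])+[*guess[:2],da]]*4)+np.array([[0,0,0],[.004,0,0],[0,.004,0],[0,0,.15]]))) for da in(0,.1,-.1)),key=lambda r:r.fun)
    return best.x.round(4),round(best.fun,1),int(t.sum())
def redmask(im): 
    h=cv2.cvtColor(im,cv2.COLOR_RGB2HSV).astype(int); return ((h[...,0]<14)|(h[...,0]>174))&(h[...,1]>110)&(h[...,2]>50)
def rimfit(img,z,size,guess,lo=.010,cam="top"):
    im,d=img; P,uv=cloud(cam,d,redmask(im)); k=(np.abs(P[:,2]-z)<lo)&(np.hypot(*(P[:,:2]-guess[:2]).T)<max(size)*.75)
    m=np.zeros(d.shape,bool); m[uv[k,1],uv[k,0]]=1
    return fit(m,z,size,guess,cam)
E
cat > m.py <<'E'
from h import *
import sys
T=dict(wide_pot=(.058,(.068,),(.446,-.0706,0)),slim_pot=(.095,(.048,),(.446,-.0695,0)),
square_pot=(.052,(.056,.056),(.4545,.0728,1.16)),oblong_pot=(.046,(.09,.046),(.585,.336,2.665)),
wide_saucer=(.012,(.082,),(.587,.167,0)),slim_saucer=(.012,(.062,),(.587,-.001,0)),
square_tray=(.012,(.07,.07),(.46,.2433,1.06)),oblong_tray=(.012,(.108,.064),(.449,-.263,2.66)))
if __name__=="__main__":
    img=env.get_image("top")
    for n in sys.argv[1:] or T:
        z,s,g=T[n]; print(n,*rimfit(img,z,s,g,.008 if z>.02 else .012))
E
python3 m.py
```

```text
wide_pot [ 0.4468 -0.0705  0.03  ] 14.6 745
slim_pot [ 0.4461 -0.07    0.0181] 11.0 412
square_pot [0.4554 0.0729 1.1528] 23.3 675
oblong_pot [0.5857 0.3367 2.6644] 67.7 893
wide_saucer [ 0.5883  0.1728 -0.1499] 13.8 961
slim_saucer [ 0.5887 -0.0006 -0.0236] 9.9 545
square_tray [0.4606 0.2442 1.0569] 32.1 979
oblong_tray [ 0.4497 -0.263   2.6603] 54.9 1384
```

```bash
cat > c.py <<'E'
# usage: c.py x y z yaw  -> shift in cm along the tool axes and yaw
from h import *
import sys
def main(x,y,z,yaw=None):
    s=env.get_state(); Rm=R.from_euler("xyz",s["tool_rot"]).as_matrix()
    d=Rm.T@(np.array([x,y,z])-s["tool_pos"])*100
    w=s["tool_rot"][2]; t=0 if yaw is None else -((yaw-w+np.pi)%(2*np.pi)-np.pi)
    print("t",round(s["time"],2),"pos",s["tool_pos"].round(4),s["tool_rot"].round(3),"-> lin",d.round(2),"yaw",round(t,3))
main(*map(float,sys.argv[1:]))
E
python3 c.py .4463 -.0702 .2 0.258
```

```text
t 0.7 pos [ 0.1466 -0.556   0.2055] [3.141 0.    0.258] -> lin [ 41.37 -39.33   0.55] yaw -0.0
```

>>> drive_tool([
  {"linear": [3, -3, 0], "yaw": 0},
  {"linear": [6.5, -6, 0], "yaw": 0},
  {"linear": [10, -9.5, 0], "yaw": 0},
  {"linear": [13.5, -13, 0], "yaw": 0},
  {"linear": [17, -16.3, 0], "yaw": 0},
  {"linear": [20.5, -19.6, 0], "yaw": 0},
  {"linear": [24, -23, 0], "yaw": 0},
  {"linear": [27.5, -26.2, 0.5], "yaw": 0},
  {"linear": [31, -29.5, 0.5], "yaw": 0},
  {"linear": [34.5, -33, 0.5], "yaw": 0},
  {"linear": [38, -36.2, 0.5], "yaw": 0},
  {"linear": [40.4, -38.5, 0.5], "yaw": 0},
  {"linear": [41.37, -39.33, 0.5], "yaw": 0},
  {"linear": [41.37, -39.33, 0.5], "yaw": 0},
  {"linear": [41.37, -39.33, 0.5], "yaw": 0},
], gripper=9.4, squeeze=15)

```text
time: 2.2
tool_pos: [0.4458, -0.0711, 0.2004]
tool_rot: [3.141, 0.001, 0.258]
force: [0.3, -0.2, 0.4]
gripper_width: 0.0941
gripper_force: 0.0
```

```bash
python3 c.py .4463 -.0702 .067 0.258; python3 - <<'E'
from h import *
for n in("top","side"):
    im,d=env.get_image(n); cv2.imwrite(f"pics/{n}1.png",im[:,:,::-1])
    o=np.vstack([im]) 
a=cv2.imread("pics/top1.png")[100:300,250:450]; b=cv2.imread("pics/side1.png")[100:300,230:430]
cv2.imwrite("pics/c1.png",cv2.resize(np.hstack([a,b]),(800,400)))
E
```

```text
t 2.2 pos [ 0.4458 -0.0711  0.2004] [3.141e+00 1.000e-03 2.580e-01] -> lin [ 0.08 -0.08 13.34] yaw -0.0
```

View pics/c1.png

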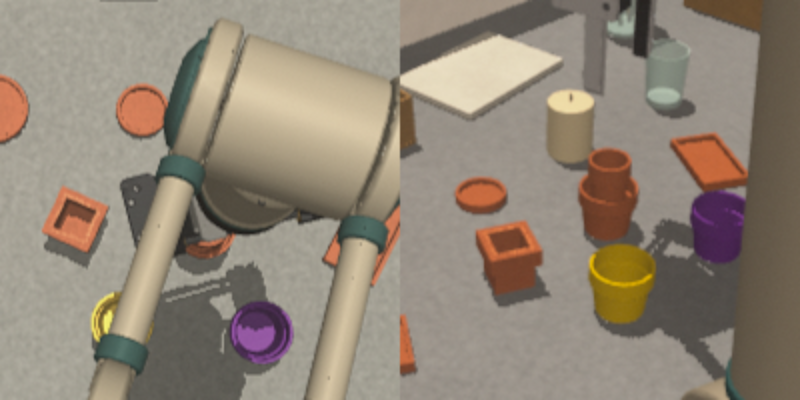

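The crop shows the open fingers over the nested pots, and the slim pot (about 610,165 in the side crop) is upright in the wide one. I'm descending now.

>>> drive_tool([
  {"linear": [0.08, -0.08, 3], "yaw": 0},
  {"linear": [0.08, -0.08, 6], "yaw": 0},
  {"linear": [0.08, -0.08, 9], "yaw": 0},
  {"linear": [0.08, -0.08, 11.5], "yaw": 0},
  {"linear": [0.08, -0.08, 12.8], "yaw": 0},
  {"linear": [0.08, -0.08, 13.3], "yaw": 0},
  {"linear": [0.08, -0.08, 13.3], "yaw": 0},
  {"linear": [0.08, -0.08, 13.3], "yaw": 0},
])

```text
time: 3.1
tool_pos: [0.4474, -0.0701, 0.0682]
tool_rot: [3.141, -0.001, 0.257]
force: [-0.4, 0.3, 0.9]
gripper_width: 0.094
gripper_force: 0.0
```

>>> drive_tool([
  {"linear": [0, 0, 0], "yaw": 0},
  {"linear": [0, 0, 0], "yaw": 0},
  {"linear": [0, 0, 0], "yaw": 0},
  {"linear": [0, 0, 0], "yaw": 0},
  {"linear": [0, 0, 0], "yaw": 0},
  {"linear": [0, 0, 0], "yaw": 0},
  {"linear": [0, 0, 0], "yaw": 0},
  {"linear": [0, 0, 0], "yaw": 0},
], gripper=4.0, squeeze=15)

```text
time: 3.9
tool_pos: [0.4469, -0.0692, 0.0674]
tool_rot: [-3.142, 0.0, 0.258]
force: [0.4, 0.2, 0.4]
gripper_width: 0.046
gripper_force: 15.0
```

>>> drive_tool([
  {"linear": [0, 0, -0.5], "yaw": 0},
  {"linear": [0, 0, -1.5], "yaw": 0},
  {"linear": [0, 0, -3], "yaw": 0},
  {"linear": [0, 0, -4.5], "yaw": 0},
  {"linear": [0, 0, -6.5], "yaw": 0},
  {"linear": [0, 0, -8.5], "yaw": 0},
  {"linear": [0, 0, -10.5], "yaw": 0},
  {"linear": [0, 0, -11.5], "yaw": 0},
  {"linear": [0, 0, -12], "yaw": 0},
  {"linear": [0, 0, -12], "yaw": 0},
  {"linear": [0, 0, -12], "yaw": 0},
])

```text
time: 5.0
tool_pos: [0.4463, -0.0691, 0.1867]
tool_rot: [-3.141, 0.001, 0.258]
force: [0.0, 0.9, -1.6]
gripper_width: 0.046
gripper_force: 15.0
```

```bash
python3 c.py .5887 -.0006 .1874 0.258; python3 - <<'E'
from h import *
im,d=env.get_image("side"); cv2.imwrite("pics/side2.png",cv2.resize(im[60:260,230:430,::-1],(600,600)))
E
```

```text
t 5.0 pos [ 0.4463 -0.0691  0.1867] [-3.141e+00  1.000e-03  2.580e-01] -> lin [15.51 -2.99 -0.09] yaw -0.0
```

View pics/side2.png

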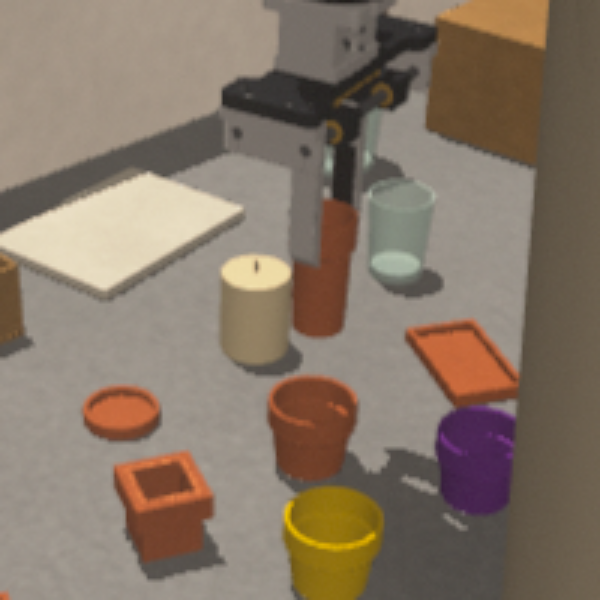

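The side view shows the slim pot held upright, clear above the wide pot. The saucer is at about (122,412) in the crop.

>>> drive_tool([
  {"linear": [1, -0.2, 0], "yaw": 0},
  {"linear": [3, -0.6, 0], "yaw": 0},
  {"linear": [6, -1.2, 0], "yaw": 0},
  {"linear": [9, -1.8, 0], "yaw": 0},
  {"linear": [12, -2.4, 0], "yaw": 0},
  {"linear": [14, -2.8, 0], "yaw": 0},
  {"linear": [15.2, -3, 0], "yaw": 0},
  {"linear": [15.5, -3, 0], "yaw": 0},
  {"linear": [15.5, -3, 2], "yaw": 0},
  {"linear": [15.5, -3, 4.5], "yaw": 0},
  {"linear": [15.5, -3, 7], "yaw": 0},
  {"linear": [15.5, -3, 9], "yaw": 0},
  {"linear": [15.5, -3, 10], "yaw": 0},
  {"linear": [15.5, -3, 10], "yaw": 0},
  {"linear": [15.5, -3, 10], "yaw": 0},
])

```text
time: 6.55
tool_pos: [0.5895, -0.001, 0.0882]
tool_rot: [3.141, -0.001, 0.258]
force: [0.4, -0.1, -1.1]
gripper_width: 0.0463
gripper_force: 15.0
```

```bash
python3 c.py .5887 -.0006 .0678 0.258; python3 - <<'E'
from h import *
im,d=env.get_image("side"); cv2.imwrite("pics/side3.png",cv2.resize(im[100:260,190:350,::-1],(600,600)))
im,d=env.get_image("top"); cv2.imwrite("pics/top3.png",cv2.resize(im[80:240,240:400,::-1],(600,600)))
E
```

```text
t 6.55 pos [ 0.5895 -0.001   0.0882] [ 3.141e+00 -1.000e-03  2.580e-01] -> lin [-0.07 -0.07  2.04] yaw -0.0
```

View pics/side3.png

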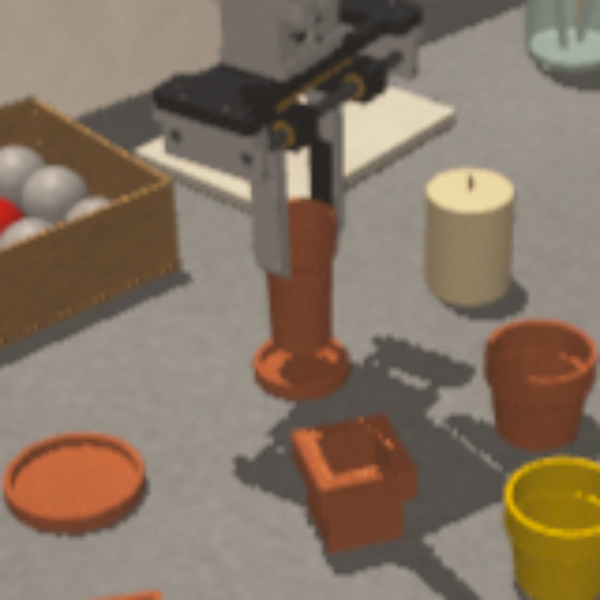

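The slim pot is over its saucer (about 300,365 in the crop), about 2 cm up. I'm lowering it slowly.

>>> drive_tool([
  {"linear": [-0.05, -0.05, 0.5], "yaw": 0},
  {"linear": [-0.05, -0.05, 1.0], "yaw": 0},
  {"linear": [-0.05, -0.05, 1.4], "yaw": 0},
  {"linear": [-0.05, -0.05, 1.7], "yaw": 0},
  {"linear": [-0.05, -0.05, 1.85], "yaw": 0},
  {"linear": [-0.05, -0.05, 1.95], "yaw": 0},
  {"linear": [-0.05, -0.05, 2.0], "yaw": 0},
  {"linear": [-0.05, -0.05, 2.0], "yaw": 0},
  {"linear": [-0.05, -0.05, 2.0], "yaw": 0},
])

```text
time: 7.55
tool_pos: [0.5887, -0.0005, 0.0675]
tool_rot: [3.141, -0.0, 0.258]
force: [0.2, -0.7, -2.6]
gripper_width: 0.0461
gripper_force: 15.0
```

>>> drive_tool([
  {"linear": [0, 0, 0.05], "yaw": 0},
  {"linear": [0, 0, 0.05], "yaw": 0},
  {"linear": [0, 0, 0.05], "yaw": 0},
])

```text
time: 7.85
tool_pos: [0.5888, -0.0004, 0.0675]
tool_rot: [3.141, -0.001, 0.258]
force: [-1.3, -0.0, 2.4]
gripper_width: 0.0461
gripper_force: 15.0
```

Contact felt, so I'm releasing and backing off.

>>> drive_tool([
  {"linear": [0, 0, 0], "yaw": 0},
  {"linear": [0, 0, 0], "yaw": 0},
  {"linear": [0, 0, 0], "yaw": 0},
  {"linear": [0, 0, 0], "yaw": 0},
  {"linear": [0, 0, 0], "yaw": 0},
], gripper=8.5)

```text
time: 8.35
tool_pos: [0.5885, -0.0004, 0.0668]
tool_rot: [3.142, 0.0, 0.258]
force: [-0.3, 0.2, 0.5]
gripper_width: 0.0823
gripper_force: 0.0
```

>>> drive_tool([
  {"linear": [0, 0, -2], "yaw": 0},
  {"linear": [0, 0, -5], "yaw": 0},
  {"linear": [0, 0, -8], "yaw": 0},
  {"linear": [0, 0, -11], "yaw": 0},
  {"linear": [0, 0, -13], "yaw": 0},
  {"linear": [-4, 0.5, -13], "yaw": 0},
  {"linear": [-8, 1.5, -13], "yaw": 0},
  {"linear": [-12, 2.3, -13], "yaw": 0},
  {"linear": [-15, 3, -13], "yaw": 0},
  {"linear": [-15.5, 3, -13], "yaw": 0},
  {"linear": [-15.5, 3, -13], "yaw": 0},
  {"linear": [-15.5, 3, -13], "yaw": 0},
], gripper=9.4)

```text
time: 9.55
tool_pos: [0.4477, -0.0688, 0.1972]
tool_rot: [3.141, -0.002, 0.258]
force: [0.7, -0.3, -0.1]
gripper_width: 0.0938
gripper_force: 0.0
```

```bash
python3 c.py .4465 -.0703 .030 0.258; python3 - <<'E'
from h import *
img=env.get_image("top"); im,d=img
cv2.imwrite("pics/top4.png",cv2.resize(im[100:260,220:420,::-1],(750,600)))
print(rimfit(img,.095,(.048,),(.5887,-.0006,0),.008))
E
```

```text
t 9.55 pos [ 0.4477 -0.0688  0.1972] [ 3.141e+00 -2.000e-03  2.580e-01] -> lin [-0.18  0.11 16.72] yaw -0.0
(array([ 0.5872, -0.0012,  0.0066]), np.float64(10.3), 394)
```

View pics/top4.png

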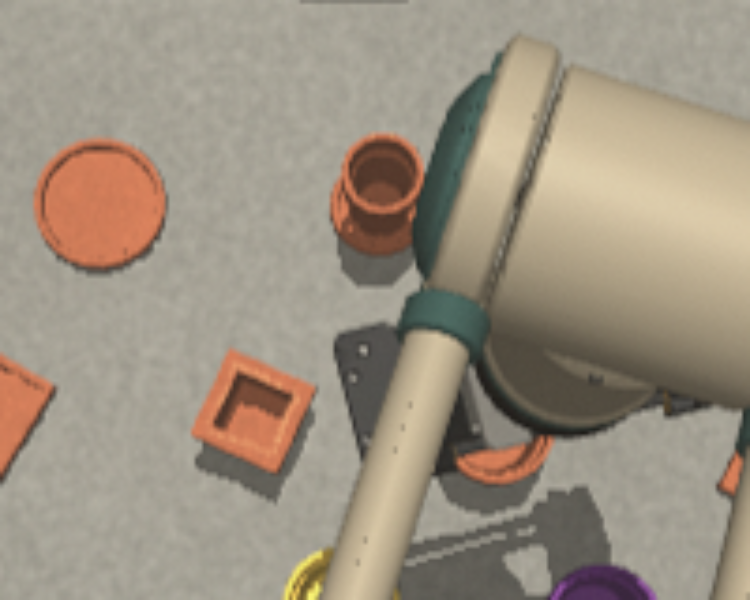

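The slim pot stands upright in its saucer (382,190 in the crop), about 1.5 mm off centre. Next is the wide pot.

>>> drive_tool([
  {"linear": [-0.12, 0.1, 3], "yaw": 0},
  {"linear": [-0.12, 0.1, 6.5], "yaw": 0},
  {"linear": [-0.12, 0.1, 10], "yaw": 0},
  {"linear": [-0.12, 0.1, 13], "yaw": 0},
  {"linear": [-0.12, 0.1, 15.5], "yaw": 0},
  {"linear": [-0.12, 0.1, 16.5], "yaw": 0},
  {"linear": [-0.12, 0.1, 16.7], "yaw": 0},
  {"linear": [-0.12, 0.1, 16.7], "yaw": 0},
])

```text
time: 10.4
tool_pos: [0.4465, -0.0702, 0.0302]
tool_rot: [3.141, -0.001, 0.258]
force: [0.6, 0.8, -0.3]
gripper_width: 0.094
gripper_force: 0.0
```

>>> drive_tool([
  {"linear": [0, 0, 0], "yaw": 0},
  {"linear": [0, 0, 0], "yaw": 0},
  {"linear": [0, 0, 0], "yaw": 0},
  {"linear": [0, 0, 0], "yaw": 0},
  {"linear": [0, 0, 0], "yaw": 0},
  {"linear": [0, 0, 0], "yaw": 0},
  {"linear": [0, 0, 0], "yaw": 0},
], gripper=6.0)

```text
time: 11.1
tool_pos: [0.4458, -0.0703, 0.0305]
tool_rot: [3.141, -0.001, 0.258]
force: [-0.9, 0.9, 5.8]
gripper_width: 0.0662
gripper_force: 14.8
```

>>> drive_tool([
  {"linear": [0, 0, -0.5], "yaw": 0},
  {"linear": [0, 0, -1.5], "yaw": 0},
  {"linear": [0, 0, -3], "yaw": 0},
  {"linear": [0, 0, -5], "yaw": 0},
  {"linear": [0, 0, -7], "yaw": 0},
  {"linear": [0, 0, -9], "yaw": 0},
  {"linear": [0, 0, -11], "yaw": 0},
  {"linear": [0, 0, -12], "yaw": 0},
  {"linear": [0, 0, -12], "yaw": 0},
  {"linear": [0, 0, -12], "yaw": 0},
])

```text
time: 12.1
tool_pos: [0.4449, -0.0701, 0.1495]
tool_rot: [-3.141, 0.001, 0.258]
force: [-0.4, -0.0, -1.5]
gripper_width: 0.0667
gripper_force: 14.8
```

```bash
python3 c.py .5883 .1728 .150 0.258
```

```text
t 12.1 pos [ 0.4449 -0.0701  0.1495] [-3.141e+00  1.000e-03  2.580e-01] -> lin [ 20.06 -19.83  -0.06] yaw -0.0
```

>>> drive_tool([
  {"linear": [1, -1, 0], "yaw": 0},
  {"linear": [3, -3, 0], "yaw": 0},
  {"linear": [5.5, -5.5, 0], "yaw": 0},
  {"linear": [8, -8, 0], "yaw": 0},
  {"linear": [10.5, -10.4, 0], "yaw": 0},
  {"linear": [13, -12.9, 0], "yaw": 0},
  {"linear": [15.5, -15.4, 0], "yaw": 0},
  {"linear": [17.8, -17.7, 0], "yaw": 0},
  {"linear": [19.5, -19.3, 0], "yaw": 0},
  {"linear": [20, -19.85, 0], "yaw": 0},
  {"linear": [20, -19.85, 2], "yaw": 0},
  {"linear": [20, -19.85, 4.5], "yaw": 0},
  {"linear": [20, -19.85, 7], "yaw": 0},
  {"linear": [20, -19.85, 9], "yaw": 0},
  {"linear": [20, -19.85, 9.8], "yaw": 0},
  {"linear": [20, -19.85, 10], "yaw": 0},
  {"linear": [20, -19.85, 10], "yaw": 0},
  {"linear": [20, -19.85, 10], "yaw": 0},
])

```text
time: 13.9
tool_pos: [0.589, 0.1727, 0.051]
tool_rot: [3.141, -0.002, 0.258]
force: [0.7, 0.2, -1.9]
gripper_width: 0.0663
gripper_force: 14.8
```

```bash
python3 c.py .5883 .1728 .0350 0.258;sleep 0;python3 c.py .5883 .1728 .0350 0.258; python3 - <<'E'
from h import *
im,d=env.get_image("side"); cv2.imwrite("pics/side5.png",cv2.resize(im[120:280,130:290,::-1],(600,600)))
E
```

```text
t 13.9 pos [0.589  0.1727 0.051 ] [ 3.141e+00 -2.000e-03  2.580e-01] -> lin [-0.07 -0.03  1.6 ] yaw -0.0
t 13.9 pos [0.589  0.1727 0.051 ] [ 3.141e+00 -2.000e-03  2.580e-01] -> lin [-0.07 -0.03  1.6 ] yaw -0.0
```

View pics/side5.png

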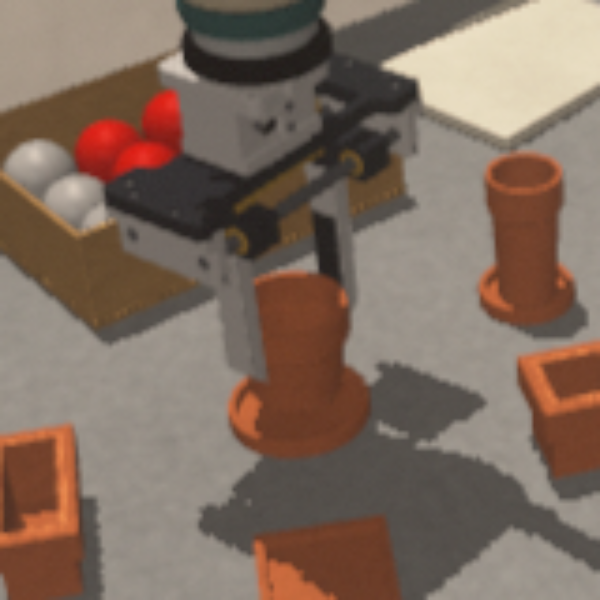

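The wide pot hangs over its saucer (300,400 in the crop) and the slim pot stands well at right. I'm lowering.

>>> drive_tool([
  {"linear": [-0.05, 0, 0.5], "yaw": 0},
  {"linear": [-0.05, 0, 0.9], "yaw": 0},
  {"linear": [-0.05, 0, 1.2], "yaw": 0},
  {"linear": [-0.05, 0, 1.4], "yaw": 0},
  {"linear": [-0.05, 0, 1.5], "yaw": 0},
  {"linear": [-0.05, 0, 1.55], "yaw": 0},
  {"linear": [-0.05, 0, 1.55], "yaw": 0},
  {"linear": [-0.05, 0, 1.55], "yaw": 0},
])

```text
time: 14.75
tool_pos: [0.5872, 0.1725, 0.0356]
tool_rot: [3.141, 0.001, 0.258]
force: [-4.0, -0.3, 6.5]
gripper_width: 0.0664
gripper_force: 14.9
```

>>> drive_tool([
  {"linear": [0, 0, 0.05], "yaw": 0},
  {"linear": [0, 0, 0.05], "yaw": 0},
  {"linear": [0, 0, 0.05], "yaw": 0},
])

```text
time: 15.05
tool_pos: [0.5872, 0.1725, 0.0355]
tool_rot: [3.141, 0.0, 0.258]
force: [-3.5, -1.1, 9.2]
gripper_width: 0.0666
gripper_force: 14.9
```

>>> drive_tool([
  {"linear": [0, 0, -0.05], "yaw": 0},
  {"linear": [0, 0, -0.05], "yaw": 0},
  {"linear": [0, 0, -0.05], "yaw": 0},
  {"linear": [0, 0, -0.05], "yaw": 0},
  {"linear": [0, 0, -0.05], "yaw": 0},
], gripper=9.4)

```text
time: 15.55
tool_pos: [0.5877, 0.1726, 0.0342]
tool_rot: [3.142, 0.0, 0.258]
force: [0.8, 0.6, -0.5]
gripper_width: 0.0937
gripper_force: 0.0
```

>>> drive_tool([
  {"linear": [0, 0, -2], "yaw": 0},
  {"linear": [0, 0, -5], "yaw": 0},
  {"linear": [0, 0, -8], "yaw": 0},
  {"linear": [0, 0, -11], "yaw": 0},
  {"linear": [0, 0, -12], "yaw": 0},
  {"linear": [0, 0, -12], "yaw": 0},
])

```text
time: 16.15
tool_pos: [0.5887, 0.1728, 0.1558]
tool_rot: [3.141, -0.003, 0.258]
force: [-1.2, 0.4, 0.0]
gripper_width: 0.0938
gripper_force: 0.0
```

```bash
python3 c.py .4554 .0729 .1554 1.153
```

```text
t 16.15 pos [0.5887 0.1728 0.1558] [ 3.141e+00 -3.000e-03  2.580e-01] -> lin [-1.543e+01  6.260e+00 -1.000e-02] yaw -0.895
```

>>> drive_tool([
  {"linear": [-2, 1, 0], "yaw": -0.13},
  {"linear": [-5, 2, 0], "yaw": -0.26},
  {"linear": [-8, 3.2, 0], "yaw": -0.4},
  {"linear": [-11, 4.5, 0], "yaw": -0.53},
  {"linear": [-14, 5.7, 0], "yaw": -0.66},
  {"linear": [-15.4, 6.2, 0], "yaw": -0.79},
  {"linear": [-15.4, 6.25, 0], "yaw": -0.895},
  {"linear": [-15.4, 6.25, 0], "yaw": -0.895},
  {"linear": [-15.4, 6.25, 0], "yaw": -0.895},
  {"linear": [-15.4, 6.25, 0], "yaw": -0.895},
])

```text
time: 17.15
tool_pos: [0.4546, 0.0731, 0.1537]
tool_rot: [-3.14, 0.001, 1.152]
force: [-0.1, 0.4, 0.7]
gripper_width: 0.094
gripper_force: 0.0
```

```bash
python3 c.py .4554 .0729 .024 1.153; python3 - <<'E'
from h import *
img=env.get_image("top")
print(rimfit(img,.063,(.068,),(.5883,.1728,0),.008), rimfit(img,.012,(.07,.07),(.46,.2433,1.06),.012), rimfit(img,.046,(.09,.046),(.585,.336,2.665),.008))
cv2.imwrite("pics/top6.png",cv2.resize(img[0][100:260,150:350,::-1],(750,600)))
E
```

```text
t 17.15 pos [0.4546 0.0731 0.1537] [-3.140e+00  1.000e-03  1.152e+00] -> lin [ 0.02  0.09 12.97] yaw -0.001Traceback (most recent call last):
  File "<stdin>", line 3, in <module>
  File "h.py", line 44, in rimfit
    return fit(m,z,size,guess,cam)
  File "h.py", line 27, in fit
    pts=cv2.findNonZero(m)[:,0]; h=np.zeros_like(m); cv2.fillConvexPoly(h,cv2.convexHull(pts),1)
        ~~~~~~~~~~~~~~~~~~^^^^^
TypeError: 'NoneType' object is not subscriptable
```

```bash
python3 - <<'E'
from h import *
img=env.get_image("top")
cv2.imwrite("pics/top6.png",cv2.resize(img[0][100:260,150:350,::-1],(750,600)))
P,uv=cloud("top",img[1],redmask(img[0])); k=np.hypot(*(P[:,:2]-[.588,.173]).T)<.05; print(k.sum(), np.percentile(P[k,2],[5,50,95]) if k.any() else 0)
E
```

```text
0 0
```

View pics/top6.png

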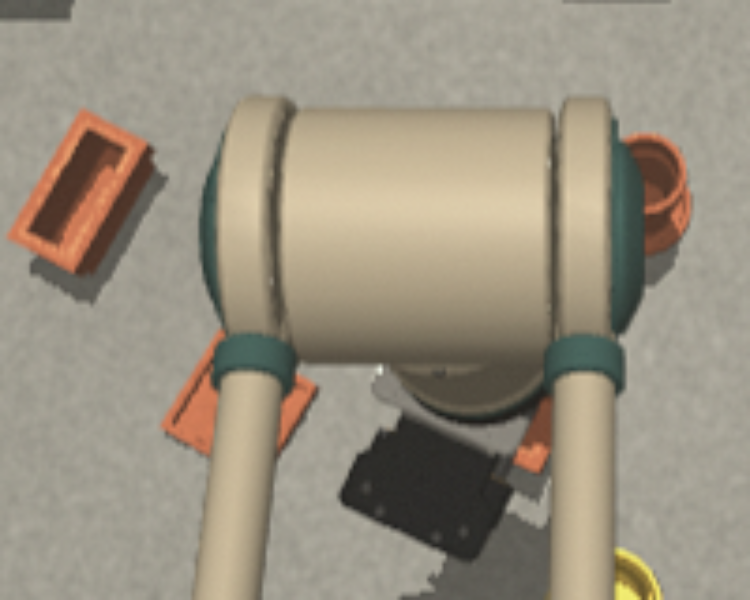

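The wrist hides the wide pot in this view, so I'll check it later. The gripper is in line over the square pot, so I'm grasping it.

>>> drive_tool([
  {"linear": [0, 0.06, 3], "yaw": 0},
  {"linear": [0, 0.06, 6], "yaw": 0},
  {"linear": [0, 0.06, 9], "yaw": 0},
  {"linear": [0, 0.06, 11.5], "yaw": 0},
  {"linear": [0, 0.06, 12.7], "yaw": 0},
  {"linear": [0, 0.06, 13], "yaw": 0},
  {"linear": [0, 0.06, 13], "yaw": 0},
  {"linear": [0, 0.06, 13], "yaw": 0},
])

```text
time: 18.05
tool_pos: [0.4562, 0.0727, 0.0251]
tool_rot: [3.14, -0.001, 1.153]
force: [0.1, -0.5, -0.2]
gripper_width: 0.094
gripper_force: 0.0
```

>>> drive_tool([
  {"linear": [0, 0, 0], "yaw": 0},
  {"linear": [0, 0, 0], "yaw": 0},
  {"linear": [0, 0, 0], "yaw": 0},
  {"linear": [0, 0, 0], "yaw": 0},
  {"linear": [0, 0, 0], "yaw": 0},
  {"linear": [0, 0, 0], "yaw": 0},
  {"linear": [0, 0, 0], "yaw": 0},
  {"linear": [0, 0, 0], "yaw": 0},
], gripper=4.8)

```text
time: 18.85
tool_pos: [0.4554, 0.0726, 0.0246]
tool_rot: [3.141, 0.0, 1.153]
force: [-0.5, -0.8, 1.1]
gripper_width: 0.0556
gripper_force: 15.0
```

>>> drive_tool([
  {"linear": [0, 0, -0.5], "yaw": 0},
  {"linear": [0, 0, -1.5], "yaw": 0},
  {"linear": [0, 0, -3], "yaw": 0},
  {"linear": [0, 0, -5], "yaw": 0},
  {"linear": [0, 0, -7], "yaw": 0},
  {"linear": [0, 0, -9], "yaw": 0},
  {"linear": [0, 0, -10.5], "yaw": 0},
  {"linear": [0, 0, -11], "yaw": 0},
  {"linear": [0, 0, -11], "yaw": 0},
  {"linear": [0, 0, -11], "yaw": 0},
])

```text
time: 19.85
tool_pos: [0.4546, 0.0726, 0.1339]
tool_rot: [-3.141, 0.001, 1.153]
force: [-1.2, 0.2, -1.6]
gripper_width: 0.0559
gripper_force: 15.0
```

```bash
python3 c.py .4606 .2442 .134 1.057
```

```text
t 19.85 pos [0.4546 0.0726 0.1339] [-3.141e+00  1.000e-03  1.153e+00] -> lin [ 1.592e+01 -6.420e+00 -1.000e-02] yaw 0.096
```

>>> drive_tool([
  {"linear": [1, -0.4, 0], "yaw": 0.01},
  {"linear": [3, -1.2, 0], "yaw": 0.02},
  {"linear": [5.5, -2.2, 0], "yaw": 0.04},
  {"linear": [8, -3.2, 0], "yaw": 0.06},
  {"linear": [10.5, -4.2, 0], "yaw": 0.08},
  {"linear": [13, -5.2, 0], "yaw": 0.096},
  {"linear": [15, -6.0, 0], "yaw": 0.096},
  {"linear": [15.9, -6.38, 0], "yaw": 0.096},
  {"linear": [15.9, -6.38, 2], "yaw": 0.096},
  {"linear": [15.9, -6.38, 4.5], "yaw": 0.096},
  {"linear": [15.9, -6.38, 7], "yaw": 0.096},
  {"linear": [15.9, -6.38, 8.5], "yaw": 0.096},
  {"linear": [15.9, -6.38, 9], "yaw": 0.096},
  {"linear": [15.9, -6.38, 9], "yaw": 0.096},
  {"linear": [15.9, -6.38, 9], "yaw": 0.096},
])

```text
time: 21.35
tool_pos: [0.4621, 0.2438, 0.0449]
tool_rot: [3.141, -0.0, 1.057]
force: [0.2, 0.0, -1.7]
gripper_width: 0.0556
gripper_force: 15.0
```

```bash
python3 c.py .4606 .2442 .0292 1.057; python3 - <<'E'
from h import *
im,d=env.get_image("side"); cv2.imwrite("pics/side7.png",cv2.resize(im[140:320,130:310,::-1],(600,600)))
E
```

```text
t 21.35 pos [0.4621 0.2438 0.0449] [ 3.141 -0.     1.057] -> lin [-0.04 -0.15  1.57] yaw -0.0
```

View pics/side7.png

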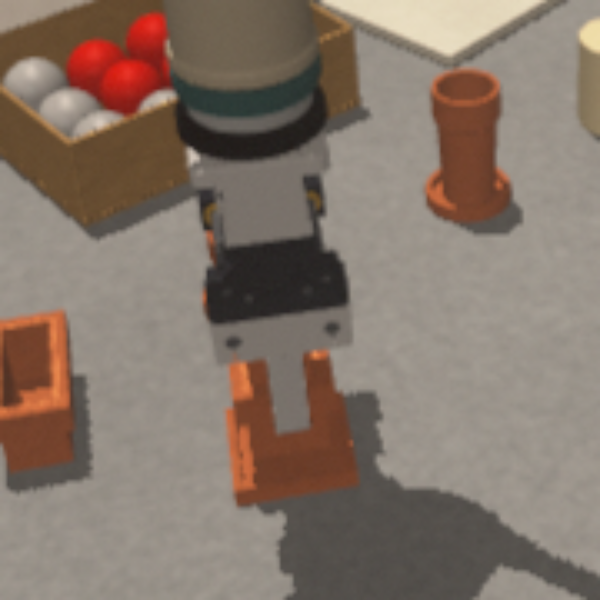

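The square pot is in line over its tray (290,450 in the crop). I'm lowering it.

>>> drive_tool([
  {"linear": [0, -0.08, 0.5], "yaw": 0},
  {"linear": [0, -0.08, 0.9], "yaw": 0},
  {"linear": [0, -0.08, 1.2], "yaw": 0},
  {"linear": [0, -0.08, 1.4], "yaw": 0},
  {"linear": [0, -0.08, 1.48], "yaw": 0},
  {"linear": [0, -0.08, 1.53], "yaw": 0},
  {"linear": [0, -0.08, 1.53], "yaw": 0},
])

```text
time: 22.1
tool_pos: [0.4606, 0.2442, 0.0296]
tool_rot: [-3.141, 0.0, 1.057]
force: [-1.6, -0.6, 4.5]
gripper_width: 0.0559
gripper_force: 15.0
```

>>> drive_tool([
  {"linear": [0, 0, 0.05], "yaw": 0},
  {"linear": [0, 0, 0.05], "yaw": 0},
  {"linear": [0, 0, 0.05], "yaw": 0},
])

```text
time: 22.4
tool_pos: [0.4606, 0.2442, 0.0296]
tool_rot: [3.142, 0.0, 1.057]
force: [-3.0, -1.3, 8.3]
gripper_width: 0.0559
gripper_force: 15.0
```

>>> drive_tool([
  {"linear": [0, 0, -0.05], "yaw": 0},
  {"linear": [0, 0, -0.05], "yaw": 0},
  {"linear": [0, 0, -0.05], "yaw": 0},
  {"linear": [0, 0, -0.05], "yaw": 0},
  {"linear": [0, 0, -0.05], "yaw": 0},
  {"linear": [0, 0, -0.05], "yaw": 0},
], gripper=9.0)

```text
time: 23.0
tool_pos: [0.4609, 0.2442, 0.029]
tool_rot: [-3.142, 0.0, 1.057]
force: [0.6, -0.3, -0.1]
gripper_width: 0.0897
gripper_force: 0.0
```

>>> drive_tool([
  {"linear": [0, 0, -2], "yaw": 0},
  {"linear": [0, 0, -5], "yaw": 0},
  {"linear": [0, 0, -8], "yaw": 0},
  {"linear": [0, 0, -11], "yaw": 0},
  {"linear": [0, 0, -12], "yaw": 0},
  {"linear": [0, 0, -12], "yaw": 0},
])

```text
time: 23.6
tool_pos: [0.4617, 0.2446, 0.1503]
tool_rot: [3.14, -0.002, 1.057]
force: [-0.3, 0.6, -0.7]
gripper_width: 0.0903
gripper_force: 0.0
```

```bash
python3 c.py .5857 .3367 .150 2.664
```

```text
t 23.6 pos [0.4617 0.2446 0.1503] [ 3.140e+00 -2.000e-03  1.057e+00] -> lin [14.11  6.27  0.07] yaw -1.607
```

>>> drive_tool([
  {"linear": [1, 0.5, 0], "yaw": -0.13},
  {"linear": [3, 1.3, 0], "yaw": -0.27},
  {"linear": [5, 2.2, 0], "yaw": -0.4},
  {"linear": [7, 3.1, 0], "yaw": -0.54},
  {"linear": [9, 4.0, 0], "yaw": -0.67},
  {"linear": [11, 4.9, 0], "yaw": -0.81},
  {"linear": [13, 5.8, 0], "yaw": -0.94},
  {"linear": [14.1, 6.27, 0], "yaw": -1.08},
  {"linear": [14.1, 6.27, 0], "yaw": -1.21},
  {"linear": [14.1, 6.27, 0], "yaw": -1.35},
  {"linear": [14.1, 6.27, 0], "yaw": -1.48},
  {"linear": [14.1, 6.27, 0], "yaw": -1.607},
  {"linear": [14.1, 6.27, 0], "yaw": -1.607},
  {"linear": [14.1, 6.27, 0], "yaw": -1.607},
  {"linear": [14.1, 6.27, 0], "yaw": -1.607},
])

```text
time: 25.1
tool_pos: [0.5843, 0.336, 0.1481]
tool_rot: [-3.14, -0.001, 2.662]
force: [0.4, -0.5, 0.6]
gripper_width: 0.0904
gripper_force: 0.0
```

```bash
python3 c.py .5857 .3367 .019 2.664; python3 - <<'E'
from h import *
im,d=env.get_image("side"); cv2.imwrite("pics/side8.png",cv2.resize(im[140:320,90:290,::-1],(666,600)))
img=env.get_image("top")
for a in [(.063,(.068,),(.5883,.1728,0)),(.057,(.056,.056),(.4606,.2442,1.057))]:
    try: print(rimfit(img,*a,.008))
    except Exception as e: print(e)
E
```

```text
t 25.1 pos [0.5843 0.336  0.1481] [-3.140e+00 -1.000e-03  2.662e+00] -> lin [-0.1   0.14 12.91] yaw -0.002
(array([0.5872, 0.1704, 0.0651]), np.float64(21.8), 755)
(array([0.4595, 0.2438, 1.0643]), np.float64(38.2), 705)
```

View pics/side8.png

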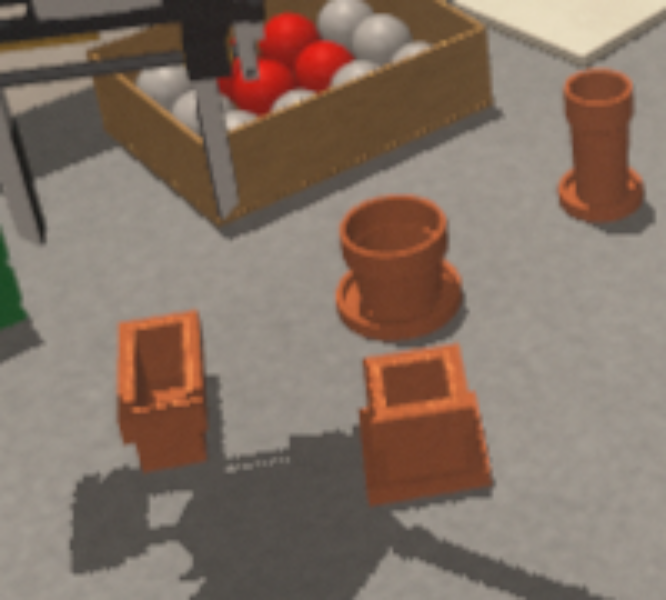

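The square pot sits in line in its tray (425,425 in the crop), the wide pot is in its saucer (400,265) and the slim pot is fine. The gripper is above the oblong pot, so I'm grasping it.

>>> drive_tool([
  {"linear": [-0.08, 0.12, 3], "yaw": 0},
  {"linear": [-0.08, 0.12, 6], "yaw": 0},
  {"linear": [-0.08, 0.12, 9], "yaw": 0},
  {"linear": [-0.08, 0.12, 11.5], "yaw": 0},
  {"linear": [-0.08, 0.12, 12.6], "yaw": 0},
  {"linear": [-0.08, 0.12, 12.9], "yaw": 0},
  {"linear": [-0.08, 0.12, 12.9], "yaw": 0},
  {"linear": [-0.08, 0.12, 12.9], "yaw": 0},
])

```text
time: 26.0
tool_pos: [0.5871, 0.3374, 0.0216]
tool_rot: [3.139, 0.002, 2.664]
force: [-0.6, 0.2, -0.2]
gripper_width: 0.0901
gripper_force: 0.0
```

>>> drive_tool([
  {"linear": [0, 0, 0], "yaw": 0},
  {"linear": [0, 0, 0], "yaw": 0},
  {"linear": [0, 0, 0], "yaw": 0},
  {"linear": [0, 0, 0], "yaw": 0},
  {"linear": [0, 0, 0], "yaw": 0},
  {"linear": [0, 0, 0], "yaw": 0},
  {"linear": [0, 0, 0], "yaw": 0},
  {"linear": [0, 0, 0], "yaw": 0},
], gripper=3.8)

```text
time: 26.8
tool_pos: [0.5863, 0.3372, 0.0203]
tool_rot: [3.141, 0.0, 2.664]
force: [1.1, 2.0, 0.1]
gripper_width: 0.046
gripper_force: 15.0
```

>>> drive_tool([
  {"linear": [0, 0, -0.5], "yaw": 0},
  {"linear": [0, 0, -1.5], "yaw": 0},
  {"linear": [0, 0, -3], "yaw": 0},
  {"linear": [0, 0, -5], "yaw": 0},
  {"linear": [0, 0, -7], "yaw": 0},
  {"linear": [0, 0, -9], "yaw": 0},
  {"linear": [0, 0, -11], "yaw": 0},
  {"linear": [0, 0, -13], "yaw": 0},
  {"linear": [0, 0, -14], "yaw": 0},
  {"linear": [0, 0, -14], "yaw": 0},
  {"linear": [0, 0, -14], "yaw": 0},
])

```text
time: 27.9
tool_pos: [0.5855, 0.3367, 0.1596]
tool_rot: [-3.141, -0.001, 2.664]
force: [0.0, 1.1, -1.7]
gripper_width: 0.046
gripper_force: 15.0
```

```bash
python3 c.py .4497 -.263 .158 2.660
```

```text
t 27.9 pos [0.5855 0.3367 0.1596] [-3.141e+00 -1.000e-03  2.664e+00] -> lin [-15.52 -59.49   0.21] yaw 0.004
```

>>> drive_tool([
  {"linear": [-0.3, -1, 0], "yaw": 0},
  {"linear": [-0.8, -3, 0], "yaw": 0},
  {"linear": [-1.6, -6, 0], "yaw": 0},
  {"linear": [-2.6, -10, 0], "yaw": 0},
  {"linear": [-3.65, -14, 0], "yaw": 0},
  {"linear": [-4.7, -18, 0], "yaw": 0},
  {"linear": [-5.75, -22, 0], "yaw": 0},
  {"linear": [-6.8, -26, 0], "yaw": 0},
  {"linear": [-7.8, -30, 0], "yaw": 0},
  {"linear": [-8.9, -34, 0], "yaw": 0},
  {"linear": [-9.9, -38, 0], "yaw": 0},
  {"linear": [-11, -42, 0], "yaw": 0},
  {"linear": [-12, -46, 0], "yaw": 0},
  {"linear": [-13, -50, 0], "yaw": 0},
  {"linear": [-14, -54, 0], "yaw": 0},
  {"linear": [-14.9, -57, 0], "yaw": 0},
  {"linear": [-15.4, -59, 0], "yaw": 0.004},
  {"linear": [-15.5, -59.5, 0], "yaw": 0.004},
  {"linear": [-15.5, -59.5, 0], "yaw": 0.004},
  {"linear": [-15.5, -59.5, 0], "yaw": 0.004},
])

```text
time: 29.9
tool_pos: [0.4496, -0.2615, 0.1597]
tool_rot: [3.141, -0.001, 2.66]
force: [0.4, 0.1, -1.9]
gripper_width: 0.0462
gripper_force: 15.0
```

```bash
python3 c.py .4497 -.263 .044 2.660; python3 m.py wide_saucer slim_saucer square_tray; python3 - <<'E'
from h import *
img=env.get_image("top")
for a in [(.063,(.068,),(.5883,.1728,0)),(.057,(.056,.056),(.4606,.2442,1.057)),(.095,(.048,),(.5887,-.0006,0))]:
    try: print(rimfit(img,*a,.008))
    except Exception as e: print(e)
E
```

```text
t 29.9 pos [ 0.4496 -0.2615  0.1597] [ 3.141e+00 -1.000e-03  2.660e+00] -> lin [-0.1  -0.14 11.57] yaw 0.0
wide_saucer [ 0.5893  0.173  -0.0724] 53.7 990
slim_saucer [ 5.871e-01 -3.000e-04  7.400e-03] 90.3 440
square_tray [0.4609 0.244  1.0627] 29.1 970
(array([0.5871, 0.1706, 0.04  ]), np.float64(20.9), 756)
(array([0.4594, 0.2436, 1.0605]), np.float64(40.2), 705)
(array([ 0.5873, -0.0013,  0.0081]), np.float64(10.3), 393)
```

>>> drive_tool([
  {"linear": [-0.05, -0.1, 1], "yaw": 0},
  {"linear": [-0.05, -0.1, 3], "yaw": 0},
  {"linear": [-0.05, -0.1, 5.5], "yaw": 0},
  {"linear": [-0.05, -0.1, 8], "yaw": 0},
  {"linear": [-0.05, -0.1, 10], "yaw": 0},
  {"linear": [-0.05, -0.1, 11.2], "yaw": 0},
  {"linear": [-0.05, -0.1, 11.6], "yaw": 0},
  {"linear": [-0.05, -0.1, 11.6], "yaw": 0},
  {"linear": [-0.05, -0.1, 11.6], "yaw": 0},
])

```text
time: 30.9
tool_pos: [0.4508, -0.2643, 0.0449]
tool_rot: [-3.141, 0.002, 2.66]
force: [0.5, 0.6, -3.5]
gripper_width: 0.0453
gripper_force: 15.0
```

```bash
python3 c.py .4497 -.263 .0253 2.660; python3 - <<'E'
from h import *
im,d=env.get_image("side"); cv2.imwrite("pics/side9.png",cv2.resize(im[80:230,300:450,::-1],(600,600)))
E
```

```text
t 30.9 pos [ 0.4508 -0.2643  0.0449] [-3.141e+00  2.000e-03  2.660e+00] -> lin [0.16 0.06 1.96] yaw -0.0
```

View pics/side9.png

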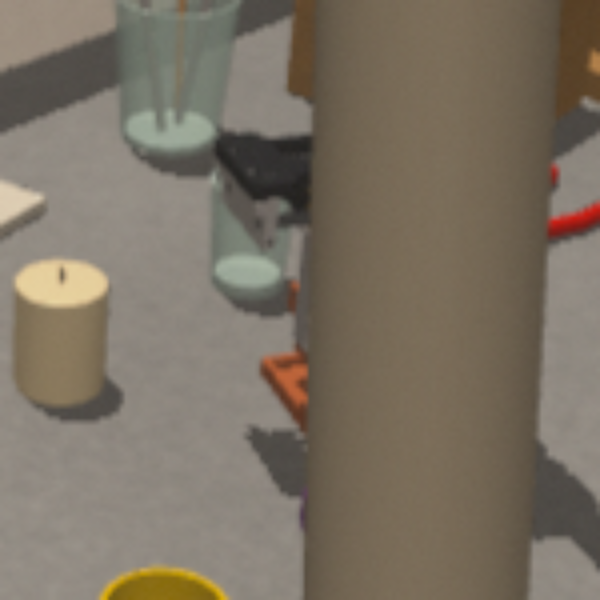

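The arm hides the oblong tray in this view; the candle and tumbler are untouched. I'm lowering by measured pose.

>>> drive_tool([
  {"linear": [0.08, 0.03, 0.6], "yaw": 0},
  {"linear": [0.08, 0.03, 1.1], "yaw": 0},
  {"linear": [0.08, 0.03, 1.5], "yaw": 0},
  {"linear": [0.08, 0.03, 1.75], "yaw": 0},
  {"linear": [0.08, 0.03, 1.85], "yaw": 0},
  {"linear": [0.08, 0.03, 1.9], "yaw": 0},
  {"linear": [0.08, 0.03, 1.9], "yaw": 0},
  {"linear": [0.08, 0.03, 1.9], "yaw": 0},
])

```text
time: 31.75
tool_pos: [0.4497, -0.2634, 0.0252]
tool_rot: [-3.141, 0.001, 2.66]
force: [-0.6, 0.8, -1.6]
gripper_width: 0.0458
gripper_force: 15.0
```

>>> drive_tool([
  {"linear": [0, 0, 0.05], "yaw": 0},
  {"linear": [0, 0, 0.05], "yaw": 0},
  {"linear": [0, 0, 0.05], "yaw": 0},
])

```text
time: 32.05
tool_pos: [0.4497, -0.2634, 0.0252]
tool_rot: [-3.141, 0.001, 2.66]
force: [-1.3, 0.7, 4.7]
gripper_width: 0.0461
gripper_force: 15.0
```

Contact. I'm releasing, retracting and moving the arm aside for a clear final look.

>>> drive_tool([
  {"linear": [0, 0, -0.03], "yaw": 0},
  {"linear": [0, 0, -0.03], "yaw": 0},
  {"linear": [0, 0, -0.03], "yaw": 0},
  {"linear": [0, 0, -0.03], "yaw": 0},
  {"linear": [0, 0, -0.03], "yaw": 0},
  {"linear": [0, 0, -0.03], "yaw": 0},
], gripper=8.5)

```text
time: 32.65
tool_pos: [0.4494, -0.2632, 0.0249]
tool_rot: [-3.142, -0.0, 2.66]
force: [-0.2, 0.7, 0.2]
gripper_width: 0.0844
gripper_force: 0.0
```

>>> drive_tool([
  {"linear": [0, 0, -2], "yaw": 0},
  {"linear": [0, 0, -5], "yaw": 0},
  {"linear": [0, 0, -8], "yaw": 0},
  {"linear": [0, 0, -11], "yaw": 0},
  {"linear": [0, 0, -14], "yaw": 0},
  {"linear": [0, 0, -17], "yaw": 0},
  {"linear": [3, -3, -17], "yaw": 0},
  {"linear": [6.5, -6, -17], "yaw": 0},
  {"linear": [10, -10, -17], "yaw": 0},
  {"linear": [13, -13, -17], "yaw": 0},
  {"linear": [16, -16, -17], "yaw": 0},
  {"linear": [19, -19, -17], "yaw": 0},
  {"linear": [22, -22, -17], "yaw": 0},
  {"linear": [24, -23, -17], "yaw": 0},
  {"linear": [24, -23, -17], "yaw": 0},
  {"linear": [24, -23, -17], "yaw": 0},
])

```text
time: 34.25
tool_pos: [0.1304, -0.3558, 0.195]
tool_rot: [3.141, 0.001, 2.658]
force: [0.0, 0.1, 0.0]
gripper_width: 0.0849
gripper_force: 0.0
```

```bash
python3 - <<'E'
from h import *
print(env.get_state()["tool_pos"])
img=env.get_image("top")
cv2.imwrite("pics/top10.png",cv2.resize(img[0][100:300,130:530,::-1],(800,400)))
for a in [(.063,(.068,),(.5883,.1728,0)),(.057,(.056,.056),(.4606,.2442,1.057)),(.095,(.048,),(.5887,-.0006,0)),(.051,(.09,.046),(.4497,-.263,2.66)),(.012,(.108,.064),(.4497,-.263,2.66)),(.012,(.082,),(.5883,.1728,0))]:
    try: print(rimfit(img,*a,.008 if a[0]>.02 else .012))
    except Exception as e: print(e)
E
```

```text
[ 0.13035402 -0.35577917  0.19502433]
(array([0.5873, 0.1706, 0.081 ]), np.float64(19.9), 753)
(array([0.4596, 0.2439, 1.0538]), np.float64(36.5), 700)
(array([ 0.5872, -0.0012,  0.1098]), np.float64(10.7), 395)
(array([ 0.4479, -0.2638,  2.6586]), np.float64(48.2), 915)
(array([ 0.4504, -0.2604,  2.6911]), np.float64(137.0), 1172)
(array([0.5885, 0.1728, 0.0366]), np.float64(47.7), 945)
```

View pics/top10.png

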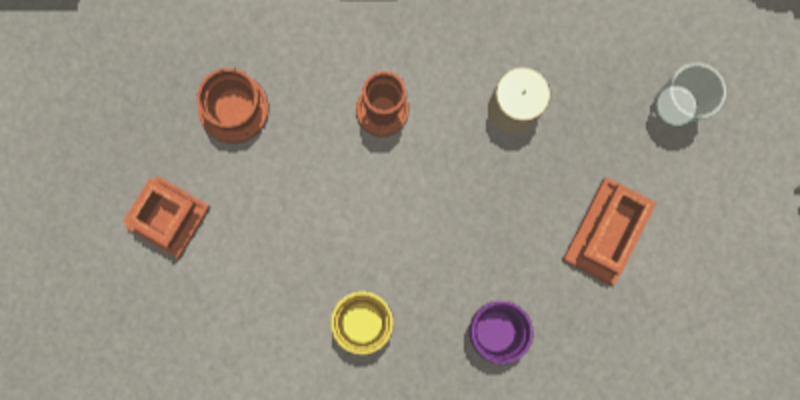

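The final view shows all four pots upright in their own saucers or trays, within about 2.5 mm of centre and in line. The candle, tumbler and look-alikes are untouched, and the arm is clear.

```bash
python3 -c "
from cell import env
print(env.sign_off())"
```

```text
the job is handed in; nothing more can be done
None
```

I placed all four pots upright in their own saucers and trays, lifting the slim one out first and keeping the square and oblong pots in line. By my last camera check all are within about 2.5 mm of centre, and I handed the job in at about 34 s of the 131 s allowed.

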